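# Reset the rinser's flow valve under its flush cover

### The job

Draw the palette knife out from under the cup riser, take it by the handle and use its blade in the notch to lever up the flush steel cover, and swing the cover back past upright so that it stays open. Then turn the handwheel under it clockwise (seen from above) until its raised pointer stands at the index line on the housing frame, on the robot's left of the wheel. Finish with the knife lying flat on the counter and the jug, cup and tamper left where they stand.

Things in the scene. Friction and masses are not known exactly. Their poses are not given: they have to be found in the camera images.
- housing: Fixed low steel valve housing, 200 (x) x 176 (y) x 60 mm high; origin: centre of underside, x from its front (robot side) to its hinge side. Frame top z 60: front deck x -100..-66, side frames 15 wide. Pry notch in mid deck: 36 wide, open to front and above, floor z 46, running on under the cover to x -54. Behind it a cavity x -54..86, y -73..73, floor z 12, with the handwheel
- notch (a point): point in the pry notch right below the cover's front edge: housing (-66, 0, 51) mm, the middle of the 10 mm high gap between notch floor (z 46) and cover underside (z 56)
- cover (a joint): angle of the flat steel cover, 150 long (x) x 142 wide x 4 mm thick, 220 g, flush with the deck (top z 60) when shut: 0 shut, grows as its front edge rises, 1.57 upright, stop at 2.0. A stiff hinge holds it wherever it is left
- cover_hinge (a point): middle of the cover's hinge line, housing (84, 0, 58) mm; the line runs along housing y
- cover_lip (a point): middle of the cover's free front edge, 150 mm from the hinge line
- wheel (a joint): angle of the handwheel, rad, grows clockwise seen from above; starts between 0.2 and 1.8; the pointer stands at the index line at 5.2 (aim); stops at 0 and 5.9. Stiff: it stays where it is left
- wheel_top (a point): centre of the handwheel's flat top, housing (12, 0, 45) mm, on its upright axis. Wheel: black solid disc 66 mm across, 12 mm thick (z 33..45), small hub 4 mm high on top; 40 mm of free space all round its rim
- pointer (a point): outer end of the raised aluminium pointer rib (18 x 5 x 3 mm, radial) on top of the wheel, 31 mm from the axis
- index_mark (a point): the dark index line on the left (+y) side frame, housing (12, 74, 60) mm, straight to housing +y from the wheel axis
- riser: fixed low steel cup riser: plate 170 (x) x 200 (y) mm, top z 36, underside z 31, thin legs at (+-77, +-92); origin on the counter below its centre; the knife sticks out at its front edge (x -85). Two stacks of cups, up to z 133, stand on its rear half (x -7 to 90)
- knife: palette knife lying flat, 195 mm long, 90 g: origin at the neck on its underside; x points to the blade tip. Wooden handle x -105..0, 22 wide, 18 high; flat steel blade x 0..90, 22 wide, 4 thick, at z 7..11 (clear of the counter). At the start the handle and neck are under the riser and only the last 45 to 57 mm of blade show
- knife_tip (a point): blade tip, knife (90, 0, 9) mm
- knife_grip (a point): good place to hold the handle for levering, knife (-20, 0, 9) mm
- jug: steel milk jug, 80 mm across, 110 high, handle; origin under its centre; bystander
- cup: white cup, 84 mm across, 60 high, handle; origin under its centre; bystander
- tamper: steel tamper, 58 mm across, 90 high; origin under its centre; bystander
Not all that is in view belongs to the job. There is more than one size of the knife; the one meant has the size given above.

How it is judged:
On the way, in this order (a step that is already met when the one before it is completed fails the run):
1. the cover is levered up by the knife: open more than 0.35 rad with the blade tip under it and bearing on it, the hand on the handle (x of the grasp point in the frame of knife below 0.015 m and value of joint cover above 0.35 rad and contact force between knife and housing above 0.2 N and x of knife_tip in the frame of housing between -0.075 and 0.1 m and z of knife_tip in the frame of housing above 0.055 m), for 0.1 s.
2. with the cover past upright, the wheel is turned to the index line (5.2 +- 0.14 rad) (value of joint cover above 1.6 rad and value of joint wheel between 5.06 and 5.34 rad), for 0.2 s.
At the end, for the whole second after the job is handed in: cover open past upright (over 1.6 rad), wheel at rest with its pointer within 0.14 rad of the index line (joint 5.06 to 5.34), knife lying flat (either side up) and still on the counter, jug, cup and tamper upright within 30 mm of where they started (all of step 2 and velocity of joint wheel between -0.05 and 0.05 rad/s and height (world z) of each of knife_tip, knife_grip below 0.02 m and (angle between knife's own z axis and vertical below 0.12 rad or angle between knife's own z axis and vertical above 3.02 rad) and linear speed of knife below 0.02 m/s and distance of each of jug, cup, tamper from where it was at the start of the episode below 0.03 m and angle between each of jug, cup, tamper's own z axis and vertical below 0.15 rad); the robot touches nothing.
It fails at once if the jug is knocked over or shoved more than 50 mm (distance of jug from where it was at the start of the episode above 0.05 m or angle between jug's own z axis and vertical above 0.5 rad).
It fails at once if the cup is knocked over or shoved more than 50 mm (distance of cup from where it was at the start of the episode above 0.05 m or angle between cup's own z axis and vertical above 0.5 rad).
It fails at once if the tamper is knocked over or shoved more than 50 mm (distance of tamper from where it was at the start of the episode above 0.05 m or angle between tamper's own z axis and vertical above 0.5 rad).
It also fails if it takes over 72 s, if anything falls off the work surface, if the arm or the gripper's body presses on something with over 40 N, if the wrist force passes 120 N, or if a joint passes its speed limit or range.

### The arm

A 6-joint arm with a two-finger parallel gripper is mounted at the origin on the work surface. World frame = base frame: x ahead of the robot, y to its left, z up, the work surface at z = 0. Lengths are in m, angles in rad, forces in N, time in s.
With the tool pointing down it reaches from about 0.35 to 0.775 m from the base axis. Payload 5.5 kg.
Tool frame: the origin (TCP) lies midway between the tips of the shut fingers; the grasp point (between the pads) lies 19 mm behind it; z points along the fingers, y is the direction in which the jaws open and shut (so a half turn about z gives the same grasp; the last joint's range is limited). The gripper opens to 85 mm and grips with 20 to 120 N. Pads are 22 mm wide; open, the fingers measure 114 mm over their backs; the gripper's body (76 mm by 85 mm) begins 54 mm behind the grasp point. The pads swing forward as they close: fully open they stand 13 mm farther back than shut.
Start: joints at [-1.283, 0.313, 0.046, 1.304, 0, 1.431], TCP at [0.239, -0.523, 0.231] pointing down, gripper open.
Joint ranges: [-2.76, 2.76], [-0.86, 1.69], [-1.03, 1.26], [-2.2, 2.34], [-1.47, 1.5], [-3.14, 3.14]. Speed limits (rad/s): [2.57, 2.57, 3.14, 3.14, 3.14, 3.14].

### API

Orientations are given as a unit quaternion [w, x, y, z].
In Python, from workcell import env gives the robot as it stands.
- The arm moves only by the shell command python3 -m creep 'ROWS' [OPENING] [FORCE]. ROWS is JSON, a list of rows, each a list of 6 numbers: the shift along the tool's x, y, z in m, then the turn, a rotation vector about the tool's x, y, z in degrees. A call has exactly 8 rows; each row is the pose to reach, as a shift and turn from the pose commanded when the call began, along the tool's axes at that moment; what a row does not reach only later rows make up. A row lasts 1/10 s, in which the tool goes at most 50 mm and 8.59 degrees, less where a joint would pass 70% of its speed; a pose out of reach is approached as far as the arm can. A call with a gripper value outside its range is refused whole. OPENING is the finger opening in m, from 0 to 0.0854, set as the call begins (- or left out, the last holds). The fingers move at their own pace and stop on an object; FORCE is the grip in N (left out, the last holds). Time passes only in rows, so rows that repeat a pose let the fingers close, or fill a call up. It gives the time, the measured TCP pose, the force and the opening at its end, in the units of the state.
- env.get_state(): the state, without advancing time (a new reading comes with each control period).
- env.read_camera(name): name is "scene" or "top" or "wrist"; returns (picture, depth): 384x512x3 uint8, blue, green, red; 384x512 float32, m along the optical axis (not along the pixel's ray), 0 where there is no reading.
- env.camera_params(name): a dict with "fx", "fy", "cx", "cy" (pixels), "position" and "orientation" of the camera in the world. Camera axes: x right, y up, looking along -z (the intrinsics and any distortion apply to the point x, -y, -z); pixel columns grow to the right and rows downward; lengths in m; the calibration is good to about 2 mm. A picture is of the moment at which its call begins: read the wrist's pose just before it. camera_params takes no time and is no camera call; for the wrist camera it gives the pose at the moment of the call.
- env.hand_in(): hands the job in, once; it reports no verdict.
The state is a dict: "clock": time; "joint_pos": joint angles; "qvel": joint speeds; "tau": joint torques, N m; "tcp_pos": TCP position; "orientation": TCP orientation; "wrist_force": force on the tool from outside, world axes, zero at the start; "ft_torque": the same for the moment, N m; "finger_gap": finger opening in m.
Only numpy, scipy, OpenCV 4.12 (cv2) and the standard library are available. Lean on these libraries where they do the work, as an engineer would, in place of code of your own. Each camera call takes 0.05 s, during which the arm holds its last target. There are 200 camera calls.

## Working session

There is one attempt and no reset: what is moved stays moved. The work goes in short steps, Python scripts to look and compute and a shell command to move; the robot and the scene stay as the last step left them, time stands still between calls to the robot, and variables do not carry over. Pictures are saved under pics/ and viewed, about 8 in all and at most 12, crops included, and the job is handed in when it is done.

```bash
mkdir -p pics; ls
cat > h.py <<'E'
import numpy as np,cv2
from scipy.spatial.transform import Rotation as R
from workcell import env
def q2R(q): return R.from_quat([q[1],q[2],q[3],q[0]]).as_matrix()
def shot(name,fn=None):
    p=env.camera_params(name); im,d=env.read_camera(name)
    np.savez(f'{fn or name}.npz',im=im,d=d,K=[p['fx'],p['fy'],p['cx'],p['cy']],t=p['position'],R=q2R(p['orientation']))
    cv2.imwrite(f'pics/{fn or name}.png',im); return im,d,p
class V:
    def __init__(s,fn):
        z=np.load(f'{fn}.npz'); s.im=z['im'];s.d=z['d'];s.K=z['K'];s.t=z['t'];s.R=z['R']
    def ray(s,uv):
        uv=np.atleast_2d(np.asarray(uv,float)); fx,fy,cx,cy=s.K
        return np.c_[(uv[:,0]-cx)/fx,-(uv[:,1]-cy)/fy,-np.ones(len(uv))]@s.R.T
    def plane(s,uv,z):
        r=s.ray(uv); return s.t+r*((z-s.t[2])/r[:,2])[:,None]
    def cloud(s):
        v,u=np.mgrid[:384,:512]; uv=np.c_[u.ravel(),v.ravel()]
        return (s.t+s.ray(uv)*s.d.ravel()[:,None]).reshape(384,512,3)
    def px(s,P):
        c=(np.atleast_2d(P)-s.t)@s.R; fx,fy,cx,cy=s.K
        return np.c_[cx+fx*c[:,0]/-c[:,2],cy-fy*c[:,1]/-c[:,2]]
E
python3 - <<'E'
from h import *
for n in('top','scene'):
    im,d,p=shot(n); print(n,p)
a=cv2.imread('pics/top.png')
cv2.imwrite('pics/both.png',cv2.resize(a,(800,600)))
print(env.get_state())
E
```

```text
pics
top {'fx': 495.8726898474028, 'fy': 495.8726898474028, 'cx': 260.701393858659, 'cy': 185.77573982944693, 'position': array([0.37112156, 0.08781515, 1.88557066]), 'orientation': array([ 0.71360494,  0.03276292, -0.03989347, -0.69864375])}
scene {'fx': 393.39126953996185, 'fy': 393.39126953996185, 'cx': 255.80523453155297, 'cy': 190.96378287716408, 'position': array([1.17088043, 0.25054597, 1.02742759]), 'orientation': array([0.59661276, 0.17687288, 0.23055855, 0.74807216])}
{'clock': 0.1, 'joint_pos': array([-1.28261129e+00,  3.13925070e-01,  4.51059348e-02,  1.30359339e+00,
        2.68990943e-05,  1.43121336e+00]), 'qvel': array([-0.00030666, -0.0016675 ,  0.0029953 ,  0.00019889,  0.00101205,
       -0.00011583]), 'tau': array([ 2.39862937e-03, -4.81727529e+01,  2.99242991e+01,  1.27958343e-02,
       -1.64821968e-04,  3.26562414e-06]), 'tcp_pos': array([ 0.23841355, -0.52275521,  0.23050362]), 'orientation': array([-8.06868852e-04,  9.77213565e-01,  2.12256910e-01, -4.65750051e-05]), 'wrist_force': array([0.01324663, 0.34932752, 0.08755027]), 'ft_torque': array([ 0.01705075, -0.00849171, -0.07288219]), 'finger_gap': 0.08554050579588338}
```

View pics/both.png

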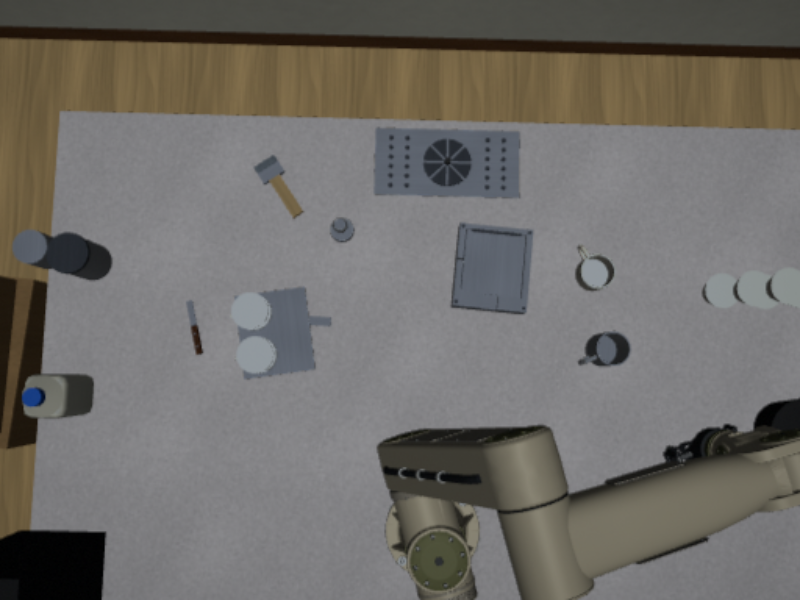

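View pics/scene.png

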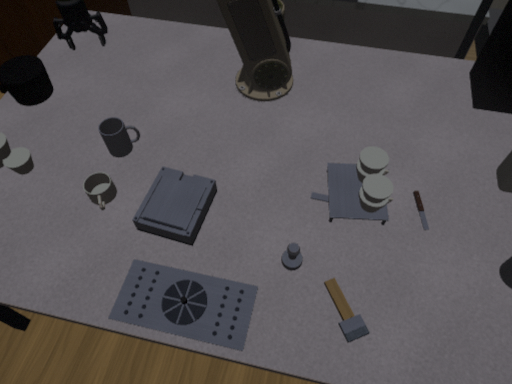

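The top view (800x600) shows the riser at (280,335) with the blade sticking out to the right at (320,321). The housing is at (492,268), the cup at (595,272), the jug at (605,350) and the tamper at (342,229). A small decoy knife lies at (195,328). I'll crop the housing and riser next to find the notch side.

Run:
```python
from h import *
t=V('top');s=V('scene')
a=cv2.resize(t.im[135:210,280:350],(400,430),interpolation=cv2.INTER_CUBIC)
b=cv2.resize(s.im[160:250,125:225],(400,430),interpolation=cv2.INTER_CUBIC)
cv2.imwrite('pics/house.png',cv2.convertScaleAbs(np.hstack([a,b]),alpha=1.7))
C=t.cloud()
Z=C[...,2]
# housing points top
m=(np.abs(Z-.06)<.012); m[:,:270]=0;m[:,350:]=0;m[:130]=0;m[215:]=0
m=cv2.morphologyEx(m.astype(np.uint8),cv2.MORPH_OPEN,np.ones((3,3)))
c=max(cv2.findContours(m,0,2)[0],key=cv2.contourArea)
r=cv2.minAreaRect(c); bp=cv2.boxPoints(r); print('house px',bp.round(1)); P=t.plane(bp,.06);print(P.round(3), [np.linalg.norm(P[i]-P[i-1]).round(3) for i in range(4)],P.mean(0))
m=(np.abs(Z-.036)<.012); m[:,:140]=0;m[:,205:]=0;m[:175]=0;m[250:]=0
c=max(cv2.findContours(m.astype(np.uint8),0,2)[0],key=cv2.contourArea)
x,y,w,h=cv2.boundingRect(c);print('riser',x,y,w,h)
for n,uv in dict(tip=(330/1.5625,321/1.5625),neck=(312/1.5625,321/1.5625)).items(): print(n,t.plane([uv],.009), Z[int(uv[1]),int(uv[0])])
for n,uv,z in (('jug',(607,350),.11),('cup',(594,273),.06),('tamper',(341,226),.09)): print(n,t.plane([(uv[0]/1.5625,uv[1]/1.5625)],z))
rc=np.array([(304,289),(315,369),(234,297),(243,378)])/1.5625
print(t.plane(rc,.036).round(3))
```

```text
house px [[288.7 195.2]
 [293.9 141.6]
 [341.5 146.2]
 [336.2 199.8]]
[[ 0.527 -0.033  0.06 ]
 [ 0.728 -0.049  0.06 ]
 [ 0.715 -0.228  0.06 ]
 [ 0.514 -0.209  0.06 ]] [np.float64(0.177), np.float64(0.202), np.float64(0.179), np.float64(0.202)] [ 0.62092663 -0.12967313  0.06      ]
riser 152 183 50 60
tip [[0.48602337 0.25665299 0.009     ]] 0.01177770151312929
neck [[0.48509513 0.3001886  0.009     ]] 0.012599333461631446
jug [[ 0.42683105 -0.38865337  0.11      ]]
cup [[ 0.61064644 -0.3721114   0.06      ]]
tamper [[0.70481699 0.23045849 0.09      ]]
[[0.56  0.319 0.036]
 [0.37  0.286 0.036]
 [0.537 0.485 0.036]
 [0.345 0.456 0.036]]
```

View pics/house.png

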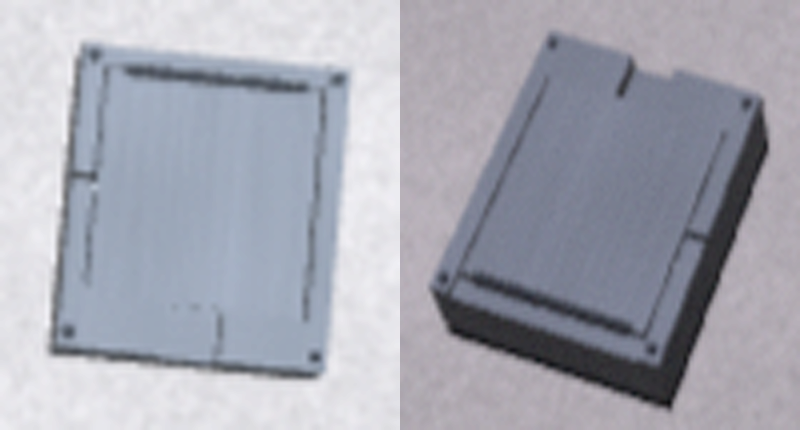

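Left half of the crop: the notch is at the front, on the robot side at (190,330), the hinge groove is at the back at (215,78), and the index line is on the left frame at (82,175). So housing is at about (0.621,-0.130) with yaw about -5°. I'll move over the blade and look with the wrist camera.

```bash
python3 -m creep '[[0.03,-0.03,0,0,0,-8],[0.06,-0.063,0,0,0,-16],[0.094,-0.1,0,0,0,-25],[0.128,-0.135,0,0,0,-33],[0.162,-0.17,0,0,0,-41],[0.196,-0.205,0,0,0,-49],[0.23,-0.24,0,0,0,-57],[0.253,-0.2655,0,0,0,-65.5]]' 0.05 60 && python3 -m creep '[[0.05,0.017,0,0,0,0],[0.097,0.034,0,0,0,0],[0.144,0.05,0,0,0,0],[0.19,0.066,0,0,0,0],[0.237,0.082,0,0,0,0],[0.283,0.098,0,0,0,0],[0.33,0.114,0,0,0,0],[0.3465,0.12,0,0,0,0]]'
python3 - <<'E'
from h import *
s=env.get_state();print(s['tcp_pos'],s['orientation'],s['joint_pos'])
shot('wrist','w1');shot('top','t1')
E
```

```text
clock: 0.9
tcp_pos: [0.3586, -0.1739, 0.2311]
orientation: [-0.0, 0.704, 0.71, 0.0]
wrist_force: [-0.2, 0.2, -0.2]
finger_gap: 0.05
clock: 1.7
tcp_pos: [0.4791, 0.1737, 0.2306]
orientation: [-0.0, 0.706, 0.709, 0.0]
wrist_force: [0.1, -1.5, -0.1]
finger_gap: 0.0499
[0.47907192 0.17373125 0.23062955] [-3.38093945e-04  7.05553317e-01  7.08656717e-01  2.45368303e-04] [ 1.89755849e-01  1.86583422e-01 -1.21941308e-01  1.26224657e+00
  8.35120522e-04  1.75616331e+00]
```

View pics/w1.png

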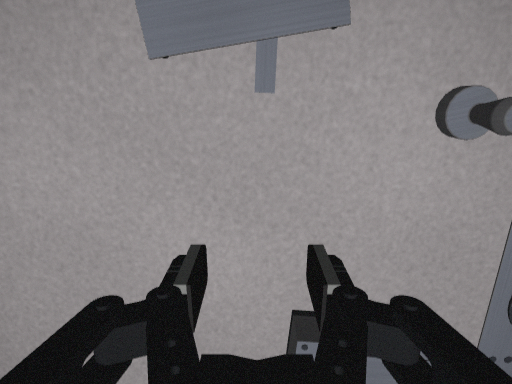

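The wrist view shows the blade from (267,40) at the riser edge to its tip at (265,93), the riser front edge from (150,57) to (350,22), and the tamper at (468,112).

Run:
```python
from h import *
w=V('w1')
P=w.plane([(254.5,93),(275,93),(256.5,42),(278,39.5)],.011);print(P.round(4))
print('width',np.linalg.norm(P[0]-P[1]),np.linalg.norm(P[2]-P[3]))
tip=(P[0]+P[1])/2; b=(P[2]+P[3])/2; d=tip-b; print('tip',tip,'yaw',np.degrees(np.arctan2(d[1],d[0])),np.linalg.norm(d))
print(w.plane([(150,57),(350,22)],.036))
C=w.cloud();print(C[85,265],C[60,265],C[150,265])
# top view check of housing tip
```

```text
[[0.4772 0.2545 0.011 ]
 [0.4996 0.2546 0.011 ]
 [0.4792 0.3051 0.011 ]
 [0.5016 0.3075 0.011 ]]
width 0.022405442623906376 0.02251290904185343
tip [0.48842443 0.25454401 0.011     ] yaw -92.14758691901162 0.051793593001949204
[[0.3744097  0.28754052 0.036     ]
 [0.56835905 0.31914645 0.036     ]]
[0.48864077 0.26284632 0.00908288] [0.48827778 0.28782385 0.01068514] [ 4.89818150e-01  1.90187756e-01 -2.40284825e-04]
```

```bash
python3 -m creep '[[0.03,0.004,0.03,0,0,1],[0.06,0.007,0.065,0,0,2.3],[0.085,0.010,0.10,0,0,2.3],[0.094,0.010,0.14,0,0,2.3],[0.094,0.010,0.18,0,0,2.3],[0.094,0.010,0.21,0,0,2.3],[0.094,0.010,0.222,0,0,2.3],[0.094,0.010,0.2275,0,0,2.3]]' 0.05 60 && python3 -m creep '[[0,0,0,0,0,0],[0,0,0,0,0,0],[0,0,0,0,0,0],[0,0,0,0,0,0],[0,0,0,0,0,0],[0,0,0,0,0,0],[-0.003,0,0,0,0,0],[-0.01,0,0,0,0,0]]' 0.0 60
```

```text
clock: 2.6
tcp_pos: [0.4876, 0.2625, 0.0027]
orientation: [-0.0, 0.721, 0.692, -0.001]
wrist_force: [-0.5, -0.8, -0.6]
finger_gap: 0.0497
clock: 3.4
tcp_pos: [0.4881, 0.2542, 0.0039]
orientation: [-0.0, 0.721, 0.693, 0.0]
wrist_force: [-0.7, 1.0, 1.3]
finger_gap: 0.0195
```

```bash
python3 -m creep '[[-0.015,0,0,0,0,0],[-0.037,0,0,0,0,0],[-0.06,0,0,0,0,0],[-0.085,0,0,0,0,0],[-0.11,0,0,0,0,0],[-0.135,0,0,0,0,0],[-0.155,0,0,0,0,0],[-0.17,0,0,0,0,0]]' && python3 -m creep '[[0,0,0,0,0,0],[0,0,0,0,0,0],[0,0,0,0,0,0],[0,0,-0.02,0,0,0],[0,0,-0.06,0,0,0],[0,0,-0.1,0,0,0],[0,0,-0.14,0,0,0],[0,0,-0.18,0,0,0]]' 0.06
python3 - <<'E'
from h import *
shot('wrist','w2')
s=env.get_state();print(s['tcp_pos'],s['orientation'])
E
```

```text
clock: 4.2
tcp_pos: [0.4804, 0.0819, 0.0037]
orientation: [-0.0, 0.722, 0.692, -0.0]
wrist_force: [0.8, 0.8, 1.1]
finger_gap: 0.0194
clock: 5.0
tcp_pos: [0.4808, 0.0848, 0.1853]
orientation: [-0.0, 0.721, 0.693, -0.0]
wrist_force: [0.6, -0.2, -0.6]
finger_gap: 0.0602
[0.48424731 0.08490992 0.19196912] [0.0033438  0.72047001 0.69346942 0.00345625]
```

View pics/w2.png

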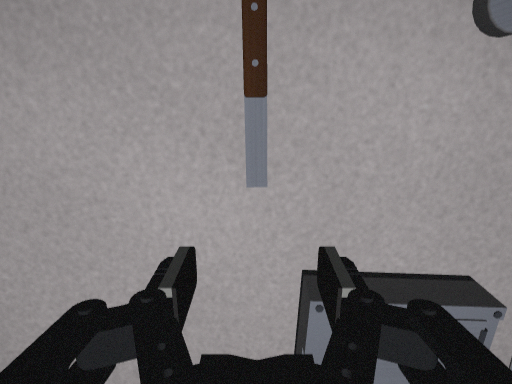

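The knife is clear of the riser: handle at the top, neck at (256,97), tip at (257,187).

Run:
```python
from h import *
w=V('w2')
n=w.plane([(244.5,97),(268,97)],.015);t=w.plane([(247.5,187.5),(268,187.5)],.011)
print(n,t);n=n.mean(0);t=t.mean(0);d=(n-t)[:2];L=np.linalg.norm(d);d/=L
print('len',L,'axis yaw(handle dir)',np.degrees(np.arctan2(d[1],d[0])),'grip',t[:2]+d*.11)
C=w.cloud();print(C[60,256],C[140,257])
```

```text
[[0.47299917 0.16189026 0.015     ]
 [0.49523337 0.16104089 0.015     ]] [[0.47148312 0.07146587 0.011     ]
 [0.49293899 0.07064651 0.011     ]]
len 0.0904294547177267 axis yaw(handle dir) 88.79277094999101 grip [0.48452859 0.18103178]
[0.48512055 0.1934319  0.01820236] [0.48328482 0.1203608  0.01015196]
```

```bash
python3 -m creep '[[0.03,0.0,0,0,0,-0.5],[0.065,0.0,0.02,0,0,-1],[0.09,0.0,0.06,0,0,-1],[0.098,0.0,0.1,0,0,-1],[0.098,0.0,0.1,0,0,-1],[0.098,0.0,0.1,0,0,-1],[0.098,0.0,0.1,0,0,-1],[0.098,0.0,0.1,0,0,-1]]' 0.05
python3 -c "
from h import *
s=env.get_state();print(s['tcp_pos'],s['orientation'])"
```

```text
clock: 5.85
tcp_pos: [0.487, 0.1817, 0.0859]
orientation: [0.001, 0.715, 0.699, 0.002]
wrist_force: [0.1, 0.5, 0.4]
finger_gap: 0.0498
[0.48696201 0.18168336 0.08594875] [0.00109602 0.71531038 0.69880433 0.00153804]
```

```bash
python3 -m creep '[[0,-0.0025,0.025,0,0,0],[0,-0.0025,0.05,0,0,0],[0,-0.0025,0.07,0,0,0],[0,-0.0025,0.079,0,0,0],[0,-0.0025,0.083,0,0,0],[0,-0.0025,0.083,0,0,0],[0,-0.0025,0.083,0,0,0],[0,-0.0025,0.083,0,0,0]]' 0.05 && python3 -m creep '[[0,0,0,0,0,0],[0,0,0,0,0,0],[0,0,0,0,0,0],[0,0,0,0,0,0],[0,0,0,0,0,0],[0,0,0,0,0,0],[0,0,0,0,0,0],[0,0,0,0,0,0]]' 0 110
python3 -c "
from h import *
s=env.get_state();print(s['tcp_pos'],s['orientation'],s['wrist_force'])"
```

```text
clock: 6.65
tcp_pos: [0.4837, 0.1821, 0.0018]
orientation: [0.001, 0.715, 0.699, 0.001]
wrist_force: [0.1, 0.7, 0.0]
finger_gap: 0.0501
clock: 7.45
tcp_pos: [0.4832, 0.1821, 0.0016]
orientation: [0.0, 0.715, 0.699, 0.0]
wrist_force: [-1.9, -0.8, 5.1]
finger_gap: 0.0192
[0.48319222 0.18205094 0.00162034] [3.71124880e-04 7.14984469e-01 6.99140109e-01 4.22105002e-04] [-1.89129139 -0.75973731  5.0975514 ]
```

```bash
python3 -m creep '[[0,0,-0.02,0,0,0],[0,0,-0.06,0,0,0],[-0.01,0,-0.105,0,0,0],[-0.03,0.005,-0.145,0,0,0],[-0.06,0.012,-0.18,0,0,0],[-0.1,0.023,-0.21,0,0,0],[-0.14,0.033,-0.23,0,0,0],[-0.185,0.043,-0.23,0,0,0]]' && python3 -m creep '[[-0.045,0.01,0,0,0,0],[-0.09,0.02,0,0,0,0],[-0.13,0.028,0,0,0,0],[-0.155,0.034,0,0,0,0],[-0.155,0.034,0,0,0,0],[-0.155,0.034,0,0,0,0],[-0.155,0.034,0,0,0,0],[-0.155,0.034,0,0,0,0]]'
python3 - <<'E'
from h import *
shot('wrist','w3');shot('scene','s3')
s=env.get_state();print(s['tcp_pos'],s['orientation'],s['wrist_force'],s['finger_gap'])
b=np.hstack([V('w3').im,V('s3').im]);cv2.imwrite('pics/c3.png',cv2.resize(b,(800,300),interpolation=cv2.INTER_AREA))
cv2.imwrite('pics/c3.png',np.vstack([cv2.resize(V('w3').im,(640,480))[:420]]))
E
```

```text
clock: 8.25
tcp_pos: [0.5235, -0.0053, 0.2346]
orientation: [0.003, 0.715, 0.7, 0.002]
wrist_force: [1.9, 0.1, -1.2]
finger_gap: 0.0194
clock: 9.05
tcp_pos: [0.5519, -0.1584, 0.231]
orientation: [-0.0, 0.714, 0.7, 0.0]
wrist_force: [-0.3, 0.2, -1.1]
finger_gap: 0.0193
[ 0.55201607 -0.1585327   0.23102575] [6.91057128e-05 7.14435599e-01 6.99701200e-01 3.40748726e-05] [ 0.33173592  0.16946975 -0.03405795] 0.019404521513720782
```

View pics/w3.png

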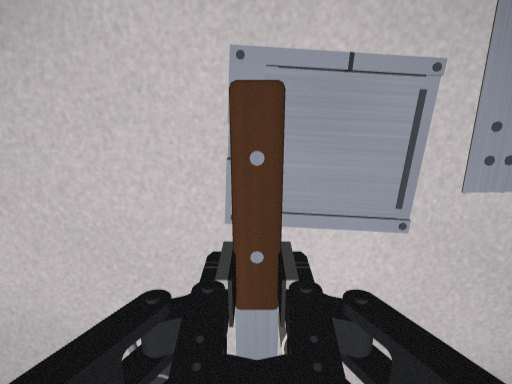

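The wrist view shows the knife held by its handle in the jaws, with the neck just past the fingers. The housing corners are at (230,45), (446,60), (410,232) and (225,224), and the index line is at (352,60).

Run:
```python
from h import *
w=V('w3')
g=cv2.GaussianBlur(w.im,(3,3),0).astype(int)
uv=[(230,45),(446,60),(410,232.5),(225,224)]
P=w.plane(uv,.06);print(P.round(4))
print([np.linalg.norm(P[i]-P[i-1]).round(4) for i in range(4)])
for a,b in((0,1),(3,2),(3,0),(2,1)):
    d=P[b]-P[a];print(np.degrees(np.arctan2(d[1],d[0])).round(2))
I=w.plane([(351.5,52),(351,70)],.06);print('index',I)
# left edge line by gradient rows, deck-corner screws
S=w.plane([(240,54.5),(437,66.5),(402.5,226.5)],.06);print(S,np.linalg.norm(S[0]-S[1]),np.linalg.norm(S[1]-S[2]))
C=w.cloud();print(C[100,330],C[54,300])
H=cv2.fitLine
k=w.plane([(257,80),(257,308)],.25-.01);print('knife dir',k)
```

```text
[[ 0.5311 -0.0363  0.06  ]
 [ 0.7286 -0.0529  0.06  ]
 [ 0.7179 -0.2254  0.06  ]
 [ 0.5176 -0.2113  0.06  ]]
[np.float64(0.1755), np.float64(0.1982), np.float64(0.1729), np.float64(0.2009)]
-4.8
-4.04
85.57
86.46
index [[ 0.64146835 -0.04437916  0.06      ]
 [ 0.64210582 -0.05964584  0.06      ]]
[[ 0.53985796 -0.04436671  0.06      ]
 [ 0.7212417  -0.05827815  0.06      ]
 [ 0.70894144 -0.21818509  0.06      ]] 0.18191642655830817 0.16037931335281352
[ 0.62433907 -0.08586159  0.05860483] [ 0.5945755  -0.04510703  0.06023924]
knife dir [[ 0.55445936 -0.07414784  0.24      ]
 [ 0.55229394 -0.18134594  0.24      ]]
```

```bash
python3 -m creep '[[0.005,-0.02,0,0,0,-8.5],[0.01,-0.04,0.01,0,0,-17],[0.016,-0.06,0.02,0,0,-25.5],[0.022,-0.08,0.03,0,0,-34],[0.028,-0.1,0.04,0,0,-42.5],[0.034,-0.12,0.05,0,0,-51],[0.038,-0.14,0.06,0,0,-59.5],[0.0417,-0.159,0.07,0,0,-68]]' && python3 -m creep '[[0,0,0,0,0,-8.5],[0,0,0.02,0,0,-17],[0,0,0.04,0,0,-18.8],[0,0,0.06,0,0,-18.8],[0,0,0.06,0,0,-18.8],[0,0,0.06,0,0,-18.8],[0,0,0.06,0,0,-18.8],[0,0,0.06,0,0,-18.8]]'
python3 - <<'E'
from h import *
s=env.get_state();print(s['tcp_pos'],s['orientation'],s['wrist_force'],s['finger_gap'],s['joint_pos'])
c=np.array([.6237,-.1311]);a=np.radians(-4.4);M=np.array([[np.cos(a),np.sin(a)],[-np.sin(a),np.cos(a)]])
print('housing xy',M@(s['tcp_pos'][:2]-c),'yaw',R.from_matrix(q2R(s['orientation'])).as_euler('ZYX',degrees=True))
E
```

```text
clock: 9.95
tcp_pos: [0.3932, -0.1135, 0.1606]
orientation: [0.0, 0.198, 0.98, -0.0]
wrist_force: [0.6, -0.8, -0.5]
finger_gap: 0.0193
clock: 10.75
tcp_pos: [0.3949, -0.1148, 0.1019]
orientation: [0.001, 0.039, 0.999, -0.0]
wrist_force: [0.3, -1.0, -0.5]
finger_gap: 0.0194
[ 0.39491932 -0.11475115  0.10189801] [ 9.88812901e-04  3.90415083e-02  9.99236979e-01 -4.92419474e-04] [ 0.34956655 -0.97599654 -0.52704461] 0.019388197414326645 [-4.78520364e-01  8.65939640e-02 -5.73441006e-01  9.08552640e-01
 -4.98588119e-05 -4.00417504e-01]
housing xy [-0.22936068 -0.00125116] yaw [ 1.75525085e+02  1.15426232e-01 -1.79948040e+02]
```

```bash
python3 -m creep '[[0,0.001,0.01,0,0,0],[0,0.001,0.03,0,0,0],[0,0.001,0.045,0,0,0],[0,0.001,0.055,0,0,0],[0,0.001,0.058,0,0,0],[0,0.001,0.058,0,0,0],[0,0.001,0.058,0,0,0],[0,0.001,0.058,0,0,0]]'
python3 - <<'E'
from h import *
s=env.get_state();print(s['tcp_pos'],s['wrist_force'])
shot('scene','s4');v=V('s4')
h=v.px([[.504,-.122,.051]])[0].astype(int);print(h)
cv2.imwrite('pics/c4.png',cv2.resize(v.im[h[1]-45:h[1]+45,h[0]-60:h[0]+60],(800,600),interpolation=cv2.INTER_CUBIC))
E
```

```text
clock: 11.55
tcp_pos: [0.3947, -0.1137, 0.0434]
orientation: [0.001, 0.039, 0.999, -0.0]
wrist_force: [0.0, 0.2, -0.4]
finger_gap: 0.0196
[ 0.39474147 -0.11373029  0.04338912] [ 0.00806152  0.15218504 -0.44983418]
[190 169]
```

View pics/c4.png

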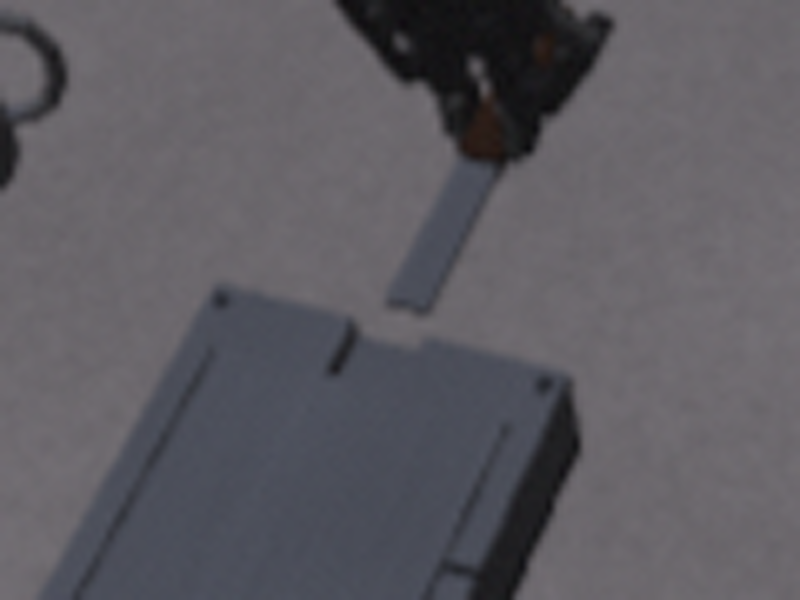

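The blade at (410,305) lines up with the notch (352–425, 335). I'll insert it.

```bash
python3 -m creep '[[-0.008,0,0,0,0,0],[-0.016,0,0,0,0,0],[-0.024,0,0,0,0,0],[-0.032,0,0,0,0,0],[-0.038,0,0,0,0,0],[-0.044,0,0,0,0,0],[-0.05,0,0,0,0,0],[-0.055,0,0,0,0,0]]' && python3 -m creep '[[-0.004,0,0,0,0,0],[-0.008,0,0,0,0,0],[-0.012,0,0,0,0,0],[-0.016,0,0,0,0,0],[-0.019,0,0,0,0,0],[-0.019,0,0,0,0,0],[-0.019,0,0,0,0,0],[-0.019,0,0,0,0,0]]'
```

```text
clock: 12.4
tcp_pos: [0.4495, -0.1178, 0.0427]
orientation: [-0.0, 0.039, 0.999, -0.0]
wrist_force: [-0.5, 0.9, -0.5]
finger_gap: 0.0198
clock: 13.2
tcp_pos: [0.4677, -0.1192, 0.0427]
orientation: [-0.0, 0.039, 0.999, 0.0]
wrist_force: [-0.8, 0.2, -0.1]
finger_gap: 0.0196
```

```bash
python3 -m creep '[[0,0,-0.004,0,0,0],[0,0,-0.008,0,-1,0],[-0.001,0,-0.013,0,-2,0],[-0.002,0,-0.018,0,-3.5,0],[-0.003,0,-0.023,0,-5,0],[-0.005,0,-0.028,0,-6.5,0],[-0.007,0,-0.034,0,-8,0],[-0.01,0,-0.04,0,-10,0]]'
python3 - <<'E'
from h import *
s=env.get_state();print(s['wrist_force'],s['ft_torque'])
shot('scene','s5');v=V('s5')
h=v.px([[.58,-.122,.08]])[0].astype(int)
cv2.imwrite('pics/c5.png',cv2.resize(v.im[h[1]-45:h[1]+45,h[0]-60:h[0]+60],(800,600),interpolation=cv2.INTER_CUBIC))
E
```

```text
clock: 14.0
tcp_pos: [0.4779, -0.12, 0.0833]
orientation: [0.088, 0.039, 0.995, -0.004]
wrist_force: [0.0, 0.4, -4.7]
finger_gap: 0.0196
[ 0.0281152   0.35429047 -4.67515238] [0.02137935 0.64526851 0.02167445]
```

View pics/c5.png

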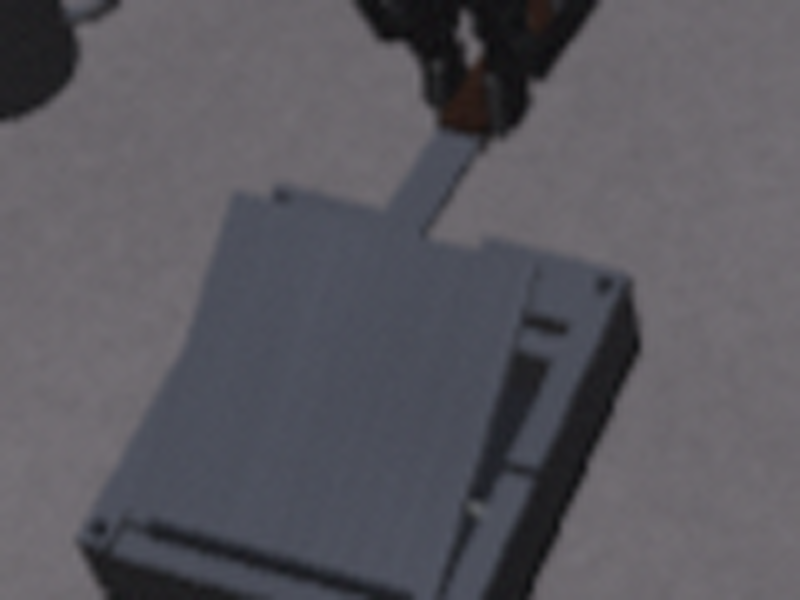

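Run:
```python
from h import *
c,s=np.cos(np.radians(10)),np.sin(np.radians(10))
P=lambda t:np.array([84-135*np.cos(t),56+135*np.sin(t)])
for t0,ts in((.43,np.linspace(.5,1.16,8)),(1.16,np.linspace(1.26,1.96,8))):
    for t in ts:
        f,u=P(t)-P(t0); print(round(t,2),[round(-(f*c+u*s)/1e3,3),0,round((f*s-u*c)/1e3,3)])
C=V('s5').cloud(); a=np.radians(-4.4)
d=C-np.array([.6237,-.1311,0]); hx=d[...,0]*np.cos(a)+d[...,1]*np.sin(a); hy=-d[...,0]*np.sin(a)+d[...,1]*np.cos(a)
m=(hx>-50)&(hx<60)&(abs(hy)<50)&(C[...,2]>.06)&(C[...,2]<.2)
p=np.polyfit(hx[m],C[...,2][m],1);print('cover angle',-np.arctan(p[0]),m.sum())
```

```text
0.5 [np.float64(-0.006), 0, np.float64(-0.008)]
0.59 [np.float64(-0.014), 0, np.float64(-0.017)]
0.69 [np.float64(-0.023), 0, np.float64(-0.026)]
0.78 [np.float64(-0.033), 0, np.float64(-0.034)]
0.88 [np.float64(-0.044), 0, np.float64(-0.04)]
0.97 [np.float64(-0.055), 0, np.float64(-0.046)]
1.07 [np.float64(-0.067), 0, np.float64(-0.051)]
1.16 [np.float64(-0.079), 0, np.float64(-0.055)]
1.26 [np.float64(-0.013), 0, np.float64(-0.002)]
1.36 [np.float64(-0.027), 0, np.float64(-0.004)]
1.46 [np.float64(-0.04), 0, np.float64(-0.003)]
1.56 [np.float64(-0.054), 0, np.float64(-0.002)]
1.66 [np.float64(-0.067), 0, np.float64(0.001)]
1.76 [np.float64(-0.08), 0, np.float64(0.005)]
1.86 [np.float64(-0.092), 0, np.float64(0.011)]
1.96 [np.float64(-0.104), 0, np.float64(0.017)]
cover angle 0.03726245845221577 11891
```

```bash
python3 -m creep '[[-0.006,0,-0.008,0,0,0],[-0.014,0,-0.017,0,0,0],[-0.023,0,-0.026,0,0,0],[-0.033,0,-0.034,0,0,0],[-0.044,0,-0.04,0,0,0],[-0.055,0,-0.046,0,0,0],[-0.067,0,-0.051,0,0,0],[-0.079,0,-0.055,0,0,0]]'
cat >> h.py <<'E'
def cover(fn):
    C=V(fn).cloud(); a=np.radians(-4.4); d=C-np.array([.6237,-.1311,0])
    hx=d[...,0]*np.cos(a)+d[...,1]*np.sin(a); hy=-d[...,0]*np.sin(a)+d[...,1]*np.cos(a); z=C[...,2]
    m=(hx>-.05)&(hx<.15)&(hy>-.06)&(hy<.06)&(z>.075)&(z<.22)&(V(fn).d>0)
    X=np.c_[hx[m],z[m]]
    for _ in range(6):
        mu=np.median(X,0); w=np.linalg.svd(X-X.mean(0),full_matrices=False)[2][0]; n=np.array([-w[1],w[0]])
        e=np.abs((X-X.mean(0))@n); X=X[e<=max(np.percentile(e,85),.003)]
    return np.arctan2(w[1],-w[0])%np.pi, len(X), X.mean(0), X.min(0), X.max(0)
E
python3 - <<'E'
from h import *
print(cover('s5')); shot('scene','s6'); print(cover('s6'))
s=env.get_state();print(s['wrist_force'],s['ft_torque'],s['tcp_pos'])
E
```

```text
clock: 14.85
tcp_pos: [0.5472, -0.1254, 0.1519]
orientation: [0.087, 0.039, 0.995, -0.003]
wrist_force: [-1.8, 0.3, -3.0]
finger_gap: 0.0196
(np.float64(0.42041042018630614), 1377, array([0.00179888, 0.09772704]), array([-0.04997047,  0.07504055]), array([0.05857228, 0.1225695 ]))
(np.float64(1.1742908268059276), 1460, array([0.05203629, 0.13603578]), array([0.02294921, 0.07530448]), array([0.07999828, 0.20004682]))
[ 1.29114275 -0.24942347 -1.12113551] [0.09326541 0.50381998 0.04300985] [ 0.54971664 -0.12607114  0.15322053]
```

Cover angle reads 0.42 and then 1.17, matching the prediction. I'll carry on past upright.

```bash
python3 -m creep '[[-0.013,0,-0.002,0,0,0],[-0.027,0,-0.004,0,0,0],[-0.04,0,-0.003,0,0,0],[-0.054,0,-0.002,0,0,0],[-0.067,0,0.001,0,0,0],[-0.08,0,0.005,0,0,0],[-0.092,0,0.011,0,0,0],[-0.099,0,0.014,0,0,0]]'
python3 - <<'E'
from h import *
shot('scene','s7'); print(cover('s7')); shot('top','t7');print(cover('t7'))
s=env.get_state();print(s['wrist_force'],s['ft_torque'],s['tcp_pos'],s['orientation'],s['joint_pos'])
E
```

```text
clock: 15.7
tcp_pos: [0.6471, -0.1333, 0.1542]
orientation: [0.088, 0.039, 0.995, -0.003]
wrist_force: [-0.9, 0.6, -0.4]
finger_gap: 0.0195
(np.float64(3.0334080497558675), 291, array([0.07730316, 0.17629141]), array([0.00409215, 0.16798014]), array([0.13576837, 0.18554102]))
(np.float64(1.9585200150342907), 436, array([0.11708935, 0.14814666]), array([0.08546954, 0.07519426]), array([0.14086233, 0.2057059 ]))
[-0.14457168 -0.13065648 -1.62026513] [ 0.04149631  0.18033961 -0.0014633 ] [ 0.64696728 -0.13333293  0.15400645] [ 0.08768468  0.03879992  0.99538624 -0.00349285] [-0.3457997   0.36868292 -0.08319312  0.94929298  0.04614817 -0.26395553]
```

```bash
python3 -m creep '[[0.03,0,-0.005,0,0,0],[0.07,0.005,-0.012,0,2,0],[0.105,0.03,-0.018,0,4,0],[0.14,0.06,-0.024,0,6,0],[0.175,0.09,-0.03,0,8,0],[0.21,0.12,-0.037,0,10,0],[0.235,0.145,-0.0415,0,10,0],[0.235,0.145,-0.0415,0,10,0]]' && python3 -m creep '[[0,0,0.015,0,0,0],[0,0,0.04,0,0,0],[0,0,0.065,0,0,0],[0,0,0.09,0,0,0],[0,0,0.11,0,0,0],[0,0,0.12,0,0,0],[0,0,0.12,0,0,0],[0,0,0.12,0,0,0]]'
python3 - <<'E'
from h import *
s=env.get_state();print(s['wrist_force'],s['tcp_pos'],R.from_matrix(q2R(s['orientation'])).as_euler('ZYX',degrees=True))
shot('scene','s8');shot('top','t8');print(cover('s8'),cover('t8'))
E
```

```text
clock: 16.6
tcp_pos: [0.4157, 0.0325, 0.1544]
orientation: [-0.001, 0.037, 0.999, 0.0]
wrist_force: [0.4, 0.4, 0.2]
finger_gap: 0.0191
clock: 17.4
tcp_pos: [0.4198, 0.0297, 0.0348]
orientation: [0.001, 0.039, 0.999, -0.0]
wrist_force: [0.8, -0.7, -1.0]
finger_gap: 0.0192
[ 0.77065551 -0.714202   -0.98934379] [0.41981131 0.02974762 0.0348066 ] [ 1.75492883e+02  6.76254651e-02 -1.79989679e+02]
(np.float64(1.9539350417808734), 119, array([0.13205143, 0.17638952]), array([0.0906329 , 0.07570278]), array([0.14374517, 0.20160991])) (np.float64(1.975589394752027), 563, array([0.11446455, 0.14027171]), array([0.08336927, 0.07502808]), array([0.1414739 , 0.20421806]))
```

```bash
python3 -m creep '[[0,0,0.01,0,0,0],[0,0,0.02,0,0,0],[0,0,0.027,0,0,0],[0,0,0.031,0,0,0],[0,0,0.033,0,0,0],[0,0,0.033,0,0,0],[0,0,0.033,0,0,0],[0,0,0.033,0,0,0]]' && python3 -m creep '[[0,0,0,0,0,0],[0,0,0,0,0,0],[0,0,0,0,0,0],[0,0,0,0,0,0],[0,0,-0.03,0,0,0],[0,0,-0.07,0,0,0],[0,0,-0.11,0,0,0],[0,0,-0.155,0,0,0]]' 0.05 60 && python3 -m creep '[[-0.01,-0.006,-0.04,0,0,-8.5],[-0.035,-0.02,-0.065,0,0,-17],[-0.06,-0.034,-0.065,0,0,-25.5],[-0.085,-0.05,-0.065,0,0,-34],[-0.11,-0.065,-0.065,0,0,-42.5],[-0.14,-0.08,-0.065,0,0,-51],[-0.17,-0.1,-0.065,0,0,-59.5],[-0.192,-0.11,-0.065,0,0,-68]]' && python3 -m creep '[[0,0,0,0,0,-8.5],[0,0,0,0,0,-17],[0,0,0,0,0,-25.5],[0,0,0,0,0,-34],[0,0,0,0,0,-42.5],[0,0,0,0,0,-51],[0,0,0,0,0,-59.5],[0,0,0,0,0,-68]]' 0.085
python3 - <<'E'
from h import *
shot('wrist','w9')
s=env.get_state();print(s['tcp_pos'],s['joint_pos'],R.from_matrix(q2R(s['orientation'])).as_euler('ZYX',degrees=True))
print(V('w9').px([[.6357,-.132,.045]]))
shot('scene','s9')
E
```

```text
clock: 18.3
tcp_pos: [0.4182, 0.0302, 0.0016]
orientation: [-0.001, 0.039, 0.999, -0.0]
wrist_force: [-5.5, -0.3, 11.9]
finger_gap: 0.0194
clock: 19.1
tcp_pos: [0.4181, 0.0302, 0.1571]
orientation: [-0.001, 0.039, 0.999, 0.0]
wrist_force: [2.1, -0.1, -0.1]
finger_gap: 0.0501
clock: 19.9
tcp_pos: [0.6033, -0.0963, 0.2204]
orientation: [-0.0, -0.528, 0.849, -0.0]
wrist_force: [-0.3, -0.7, 0.1]
finger_gap: 0.0498
clock: 20.7
tcp_pos: [0.6017, -0.0946, 0.2206]
orientation: [0.0, 0.913, -0.408, -0.0]
wrist_force: [0.2, 0.0, -0.2]
finger_gap: 0.0847
[ 0.60168664 -0.09460486  0.22068255] [-2.87641720e-01  3.83900683e-01  1.21380696e-01  1.30894115e+00
 -8.19721280e-05 -2.59449923e+00] [-4.78268054e+01  3.00878110e-02  1.79976174e+02]
[[256.53424918 125.06027289]]
```

View pics/w9.png

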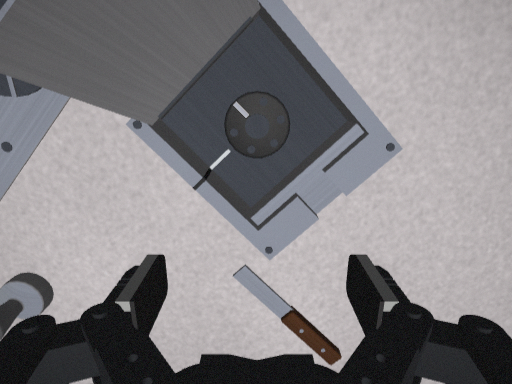

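The wheel is at (257,125) and the bright pointer runs from (247,116) out to (235,103). The dark index line is at (203,178), and the knife lies flat on the counter below at (290,315).

```bash
cat >> h.py <<'E'
def ptr(fn,thr=150):
    w=V(fn); c0=np.array([.6357,-.132]); u0=w.px([[*c0,.045]])[0]
    g=cv2.cvtColor(w.im,cv2.COLOR_BGR2GRAY); v,u=np.mgrid[:384,:512]
    X=w.plane(np.c_[u.ravel(),v.ravel()],.048)[:,:2].reshape(384,512,2)-c0; r=np.hypot(X[...,0],X[...,1])
    m=(r<.034)&(r>.012)&(g>thr)
    n,l,st,_=cv2.connectedComponentsWithStats(m.astype(np.uint8)); k=1+np.argmax(st[1:,4]); m=l==k
    p=X[m].mean(0); a=np.arctan2(p[1],p[0])+np.radians(4.4)
    th=(5.2+np.pi/2-a)%(2*np.pi)
    return 'wheel',th.round(3),'to go deg',np.degrees(5.2-th).round(1),'n',m.sum(),'r',r[m].min().round(4),r[m].max().round(4)
E
python3 - <<'E'
from h import *
for t in(120,140,160):print(ptr('w9',t))
w=V('w9');g=cv2.cvtColor(w.im,cv2.COLOR_BGR2GRAY)
c=cv2.HoughCircles(g[80:170,210:300],cv2.HOUGH_GRADIENT,1,50,param1=80,param2=15,minRadius=26,maxRadius=40)
print(c);c=c[0,0];print(w.plane([(c[0]+210,c[1]+80)],.045))
print(w.plane([(203,178),(220,158)],.06))
print(cover('s9'))
E
```

```text
('wheel', np.float64(0.449), 'to go deg', np.float64(272.2), 'n', np.int64(94), 'r', np.float64(0.0128), np.float64(0.0302))
('wheel', np.float64(0.449), 'to go deg', np.float64(272.2), 'n', np.int64(91), 'r', np.float64(0.0128), np.float64(0.0296))
('wheel', np.float64(0.459), 'to go deg', np.float64(271.7), 'n', np.int64(80), 'r', np.float64(0.0135), np.float64(0.0295))
[[[46.5 44.5 33.2]]]
[[ 0.63608728 -0.13238134  0.045     ]]
[[ 0.64183466 -0.05920249  0.06      ]
 [ 0.64213435 -0.08591029  0.06      ]]
(np.float64(1.9543438391654204), 118, array([0.1315168 , 0.17508203]), array([0.09029367, 0.07508077]), array([0.14260049, 0.20236551]))
```

```bash
python3 -m creep '[[0.03,0,0.01,0,0,0],[0.051,0,0.04,0,0,0],[0.051,0,0.08,0,0,0],[0.051,0,0.12,0,0,0],[0.051,0,0.155,0,0,0],[0.051,0,0.18,0,0,0],[0.051,0,0.195,0,0,0],[0.051,0,0.2045,0,0,0]]' 0.085 && python3 -m creep '[[0,0,0,0,0,0],[0,0,0,0,0,0],[0,0,0,0,0,0],[0,0,0,0,0,0],[0,0,0,0,0,0],[0,0,0,0,0,0],[0,0,0,0,0,0],[0,0,0,0,0,0]]' 0.03 70
```

```text
clock: 21.6
tcp_pos: [0.6344, -0.1324, 0.0145]
orientation: [0.0, 0.911, -0.412, -0.001]
wrist_force: [-0.8, -0.4, 0.9]
finger_gap: 0.0851
clock: 22.4
tcp_pos: [0.6355, -0.1328, 0.0172]
orientation: [0.0, 0.912, -0.411, 0.0]
wrist_force: [-5.6, 1.1, 4.8]
finger_gap: 0.0629
```

```bash
for i in 1 2 3; do python3 -m creep '[[0,0,0,0,0,8],[0,0,0,0,0,16.5],[0,0,0,0,0,25],[0,0,0,0,0,33.5],[0,0,0,0,0,42],[0,0,0,0,0,50.5],[0,0,0,0,0,59],[0,0,0,0,0,67.5]]'; done; python3 -m creep '[[0,0,0,0,0,8],[0,0,0,0,0,16.5],[0,0,0,0,0,25],[0,0,0,0,0,33.5],[0,0,0,0,0,42],[0,0,0,0,0,50.5],[0,0,0,0,0,59],[0,0,0,0,0,66.5]]'
python3 - <<'E'
from h import *
shot('top','t10');shot('wrist','w10')
s=env.get_state();print(s['tcp_pos'],s['ft_torque'],s['joint_pos'][5],R.from_matrix(q2R(s['orientation'])).as_euler('ZYX',degrees=True))
E
```

```text
clock: 23.2
tcp_pos: [0.634, -0.1329, 0.0172]
orientation: [-0.001, -0.527, 0.85, 0.0]
wrist_force: [-9.8, 0.8, 7.8]
finger_gap: 0.0635
clock: 24.0
tcp_pos: [0.6334, -0.1317, 0.0172]
orientation: [-0.002, 0.033, 0.999, 0.001]
wrist_force: [-10.4, 4.5, 11.2]
finger_gap: 0.0632
clock: 24.8
tcp_pos: [0.6342, -0.1306, 0.0172]
orientation: [-0.002, 0.582, 0.813, 0.001]
wrist_force: [-7.8, 7.7, 8.2]
finger_gap: 0.063
clock: 25.6
tcp_pos: [0.6355, -0.131, 0.0172]
orientation: [-0.001, 0.933, 0.361, 0.001]
wrist_force: [-4.3, 6.0, 6.4]
finger_gap: 0.063
[ 0.63556642 -0.13100216  0.01723742] [ 1.20910068  0.71349969 -0.15236642] 2.0730177869755413 [ 4.24260059e+01 -1.18452045e-01 -1.79901131e+02]
```

View pics/w10.png

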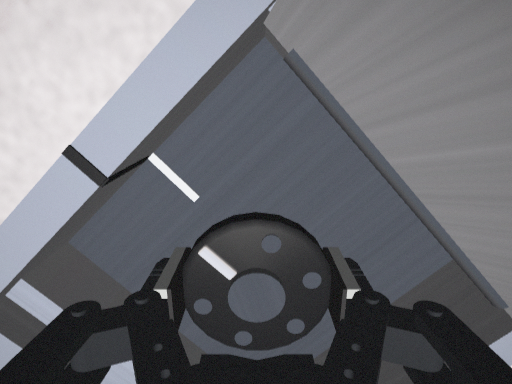

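The wheel is gripped with its pointer at (217,263), nearly parallel to the index strip at (174,178).

Run:
```python
from h import *
for t in(150,180):print(ptr('w10',t))
w=V('w10')
d=lambda P:np.degrees(np.arctan2(*(P[0]-P[1])[[1,0]]))
print('pointer axis',d(w.plane([(202,249.5),(233,277)],.048)),'floor line',d(w.plane([(151,156),(196,199)],.0125)),'frame line',d(w.plane([(66,149),(102,183)],.06)))
```

```text
('wheel', np.float64(5.178), 'to go deg', np.float64(1.3), 'n', np.int64(469), 'r', np.float64(0.014), np.float64(0.0313))
('wheel', np.float64(5.176), 'to go deg', np.float64(1.4), 'n', np.int64(436), 'r', np.float64(0.014), np.float64(0.0312))
pointer axis 85.92520684564171 floor line 85.09400368986802 frame line 83.1140065663724
```

```bash
python3 -m creep '[[0,0,0,0,0,0.5],[0,0,0,0,0,1],[0,0,0,0,0,1],[0,0,0,0,0,1],[0,0,0,0,0,1],[0,0,0,0,0,1],[0,0,0,0,0,1],[0,0,0,0,0,1]]' && python3 -m creep '[[0,0,0,0,0,0],[0,0,0,0,0,0],[0,0,0,0,0,0],[0,0,0,0,0,0],[0,0,0,0,0,0],[0,0,-0.02,0,0,0],[0,0,-0.05,0,0,0],[0,0,-0.09,0,0,0]]' 0.085 && python3 -m creep '[[-0.02,0,-0.04,0,0,0],[-0.04,0,-0.08,0,0,0],[-0.05,0,-0.11,0,0,0],[-0.05,0,-0.11,0,0,0],[-0.05,0,-0.11,0,0,0],[-0.05,0,-0.11,0,0,0],[-0.05,0,-0.11,0,0,0],[-0.05,0,-0.11,0,0,0]]'
python3 - <<'E'
from h import *
shot('wrist','w11');shot('scene','s11');shot('top','t11')
print(ptr('w11',150),cover('s11'))
print(env.get_state()['wrist_force'],env.get_state()['tcp_pos'])
E
```

```text
clock: 26.5
tcp_pos: [0.6356, -0.131, 0.0172]
orientation: [-0.001, 0.935, 0.355, 0.001]
wrist_force: [-4.1, 7.4, 6.2]
finger_gap: 0.063
clock: 27.3
tcp_pos: [0.6341, -0.1325, 0.1056]
orientation: [-0.001, 0.935, 0.354, -0.002]
wrist_force: [0.6, -0.3, -0.5]
finger_gap: 0.0853
clock: 28.1
tcp_pos: [0.5977, -0.1654, 0.2151]
orientation: [-0.001, 0.935, 0.355, -0.001]
wrist_force: [-0.1, -0.2, -0.4]
finger_gap: 0.0851
('wheel', np.float64(5.149), 'to go deg', np.float64(2.9), 'n', np.int64(94), 'r', np.float64(0.0137), np.float64(0.0308)) (np.float64(1.954486838140118), 119, array([0.13215577, 0.17660237]), array([0.09134891, 0.0774411 ]), array([0.14281239, 0.20062659]))
[ 0.68766741 -0.4860106   0.20140981] [ 0.59803723 -0.16564824  0.21585442]
```

View pics/s11.png

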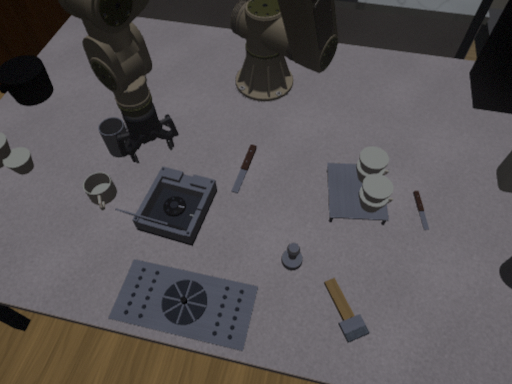

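The scene shows the cover leaning back, the knife flat at (245,170), and the jug, cup and tamper where they started. The wheel reads 5.15–5.18, inside the band.

```bash
python3 -c "
from h import *
v=V('s11');C=v.cloud();print('knife heights',C[178,240],C[158,248])
print(env.hand_in())"
```

```text
knife heights [0.4733989  0.02652449 0.01089726] [0.39691844 0.03440257 0.02110914]
the job is handed in; nothing more can be done
None
```

I drew the knife out from under the riser by its blade and took it again by the handle. With the tip under the cover's front edge I levered the cover up and carried it past upright. I laid the knife flat on the counter left of the housing. Then I gripped the handwheel by its rim and turned it clockwise about 270° to the index line. The job was handed in at about 28 s; the hand-in gives no verdict.

Last checks:
- **Levering:** the cover read 0.42 rad with the knife bearing on it and about 4.7 N at the wrist.
- **Cover:** about 1.95 rad at the end (needs over 1.6). This comes from a depth fit on few points; the top view gave 1.98 before the wheel was turned.
- **Wheel:** 5.18 rad while still gripped. I then turned it about 1° more, and it read 5.15 after release from a coarser view. The two readings disagree by about 0.03–0.05 rad, but both are inside the 5.06–5.34 band.
- **Knife:** flat, with the blade top at about 11 mm and the handle top at about 21 mm (nominal 18 mm).
- **Jug, cup and tamper:** upright and apparently unmoved in the last scene picture; I compared them by eye and did not measure them.
- **Gripper:** open and clear, with no contact force.

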